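# Flip the status flag of the finished tray to green

### The arm

A 6-joint arm with a two-finger parallel gripper is mounted at the origin on the work surface. World frame = base frame: x ahead of the robot, y to its left, z up, the work surface at z = 0. Lengths are in m, angles in rad, forces in N, time in s.
With the tool pointing down it reaches from about 0.25 to 0.725 m from the base axis. Payload 4 kg.
Tool frame: the origin (TCP) lies on the centre line of the jaws, within the pads' length; the fingertips stand 14 mm ahead of it and the grasp point (between the pads) lies 5 mm behind it; z points along the fingers, x is the direction in which the jaws open and shut, and the axes are right-handed (so a half turn about z gives the same grasp; the last joint's range is limited). The gripper opens to 85 mm and grips with 20 to 120 N. Pads are 22 mm wide; open, the fingers measure 114 mm over their backs; the gripper's body (76 mm by 85 mm) begins 54 mm behind the grasp point. The pads swing forward as they close: fully open they stand 13 mm farther back than shut.
Start: joints at [-1.136, 0.241, 0.005, 1.335, 0, 1.571], TCP at [0.211, -0.453, 0.245] pointing down, gripper open.
Joint ranges: [-2.72, 2.72], [-1.05, 1.87], [-1.09, 1.28], [-1.99, 2.15], [-1.42, 1.44], [-3.14, 3.14]. Speed limits (rad/s): [2.79, 2.79, 3.14, 3.14, 3.14, 3.14].

### API

Orientations are given as a unit quaternion [w, x, y, z].
In Python, from cell import r, viewer, finder gives the robot as it stands.
- The arm moves only by the tool play_rows, never from a script. Its arguments are lists of equal length, an entry for each row: "delta_pos": the shift along the tool's x, y, z as a fraction of full scale, a list of three; "rotation": the turn, a rotation vector about the tool's x, y, z as a fraction of full scale, a list of three; "hand": the opening, from 0 (shut) to 1 (fully open). A call has exactly 10 rows; each row shifts and turns the commanded pose from where the row before left it, along the tool's axes as they then stand; what a row does not reach is not made up. Full scale, the value 1, is 0.04 m for a shift and 0.15 rad for a turn. A row lasts 1/8 s, in which the tool goes at most 62.5 mm and 10.7 degrees, less where a joint would pass 70% of its speed; a pose out of reach is approached as far as the arm can. A call with a number of a shift or a turn outside -1 to 1 is refused whole. A call with a gripper value outside its range is refused whole. The fingers move at their own pace and stop on an object; the grip force is fixed at half the most. Time passes only in rows, so rows that do not move let the fingers close, or fill a call up. It gives the time, the measured TCP pose, the force and the opening at its end, in the units of the state.
- r.get_obs(): the state, without advancing time (a new reading comes with each control period).
- viewer.get_image(name): name is "side" or "top" or "wrist"; returns a dict with "img" (480x640x3 uint8, red, green, blue), "fx", "fy", "cx", "cy" (pixels), "rvec" (rotation vector, rad) and "tvec" (3), from world to camera coordinates, as OpenCV has them; the wrist camera has in their place "hand_eye" (4x4, takes a point from camera to tool coordinates, whose origin is the TCP and whose axes are the tool frame's). Camera axes: x right, y down, z forward; pixel columns grow to the right and rows downward; lengths in m; the calibration is good to about 2 mm. A picture is of the moment at which its call begins: read the wrist's pose just before it. There is no depth.
- r.close_job(): hands the job in, once; it reports no verdict.
Trained networks look in the newest picture that a camera, given by its name, has taken for a name from the list of things; names that differ only in an ending like _2 or _b are one class to them, and where a whole thing is asked for, a point or a joint stands for the part that bears it (a point fixed in the world has none). Each returns a list of dicts, best first, with "confidence" (0 to 1); they miss things now and then, are a little off and sometimes report something else, mostly with a low value. They report only what shows in the picture. A call takes as long as a camera call.
- finder.recognise(camera, label): "box" ([left, top, right, bottom] in pixels, round what is visible of it).
- finder.tip_of(camera, label): "point" ([row, column] in pixels: a listed point, or the origin of a listed thing).
The state is a dict: "time": time; "joint_positions": joint angles; "qd": joint speeds; "tau": joint torques, N m; "ee_pos": TCP position; "ee_rot": TCP orientation; "force": force on the tool from outside, world axes, zero at the start; "torque": the same for the moment, N m; "finger_gap": finger opening in m.
Only numpy, scipy, OpenCV 4.12 (cv2) and the standard library are available. Lean on these libraries where they do the work, as an engineer would, in place of code of your own. Each camera call takes 0.05 s, during which the arm holds its last target.

### The job

One of the two parts trays holds the finished black monocular with the orange band; the other holds a bare tube and its unfitted eyepiece. With the fingertips, gently push the red flag beside the finished monocular's tray (the stand that tray is joined to) up and all the way over its pivot, until it lies flat on the far side showing green. Only push it: grip and lift nothing, and leave the other flag, the tray contents and everything on the bench as they are.

Things in the scene. Friction and masses are not known exactly. Their poses are not given: they have to be found in the camera images.
- station_a: Fixed station of the finished monocular: stand (base 130 x 74 x 8 mm) with flag_a on a pivot pin 85 mm above the table; joined to it a blue-grey tray 150 x 110 x 30 mm (walls, floor 4 mm) centred at y = +110 mm. Origin: on the table under the middle of the pin. x: near (robot) side to far side, y: along the pin, z up. Under the flat flag a rest bar reaches 35 mm from the pin each way; beyond it the flag has free space below.
- flag_a (a joint): Angle of flag_a, rad: 0 = flat on the near (-x) side of its pivot, red face up; 1.57 = straight up; 3.14 = flat on the far (+x) side, green face up; stops at 0 and 3.14. Starts at 0 to 0.25. Hinge friction about 0.035 N m: it stays at any angle it is left at; about 1 N at its free end moves it.
- flag_a_tip (a point): Middle of the free end of flag_a, 90 mm from the pivot axis; moves with the flag, a plate 5 mm thick (mid-plane through the pivot axis), 56 mm wide out to 70 mm from the pivot, then a tongue 32 mm wide to 90 mm. Site axes: x along the plate from free end to pivot, y along the pin, z out of the red face (the other face is green).
- flag_a_hinge (a point): Middle of the pivot axis of flag_a, 85 mm above the table; axes as station_a.
- station_b: Fixed station of the unfinished tube: stand (base 130 x 74 x 8 mm) with flag_b on a pivot pin 85 mm above the table; joined to it a blue-grey tray 150 x 110 x 30 mm (walls, floor 4 mm) centred at y = +110 mm. Origin: on the table under the middle of the pin. x: near (robot) side to far side, y: along the pin, z up. Under the flat flag a rest bar reaches 35 mm from the pin each way; beyond it the flag has free space below.
- flag_b (a joint): Angle of flag_b, rad: 0 = flat on the near (-x) side of its pivot, red face up; 1.57 = straight up; 3.14 = flat on the far (+x) side, green face up; stops at 0 and 3.14. Starts at 0 to 0.25. Hinge friction about 0.035 N m: it stays at any angle it is left at; about 1 N at its free end moves it.
- flag_b_tip (a point): Middle of the free end of flag_b, 90 mm from the pivot axis; moves with the flag, a plate 5 mm thick (mid-plane through the pivot axis), 56 mm wide out to 70 mm from the pivot, then a tongue 32 mm wide to 90 mm. Site axes: x along the plate from free end to pivot, y along the pin, z out of the red face (the other face is green).
- monocular: Finished monocular standing upright in the tray of station_a: black turned barrel 42 mm across, 78 mm tall, orange band, blue lens on top. Loose. Origin: centre of its underside.
- tube: Bare aluminium tube (unfinished monocular) 40 mm across, 55 mm tall, standing in the tray of station_b. Loose. Origin: centre of its underside.
- eyepiece: Black eyepiece ring 36 mm across, 16 mm high, not yet fitted, lying in the tray of station_b. Loose. Origin: centre of its underside.
- bottle: Blue plastic bottle with white cap, 52 mm across, 100 mm tall, loose. Origin: centre of its underside.
- swab_cup: Black cup of cotton swabs, 72 mm across, cup 75 mm tall, swabs to 137 mm, loose. Origin: centre of its underside.
- screwdriver: Screwdriver with red handle, 160 mm long, lying along its x axis, loose. Origin: on its underside.
- hammer: Hammer with wooden handle, 240 mm long, lying along its x axis, loose. Origin: on its underside.
- blower: Black rubber lens blower, 62 mm across, 100 mm tall, standing, loose. Origin: centre of its underside.

How it is judged:
At the end, for the whole second after the job is handed in: The flag at the finished monocular's tray lies on the far side, green up, within 0.15 rad (9 degrees) of flat; the other flag's free end is within 20 mm of where it was; every loose thing is within 25 mm of where it was, the standing ones upright (value of joint flag_a above 2.99 rad and distance of flag_b_tip from where it was at the start of the episode below 0.02 m and distance of each of monocular, tube, eyepiece, bottle, swab_cup, screwdriver, hammer, blower from where it was at the start of the episode below 0.025 m and angle between each of monocular, tube, bottle, swab_cup, blower's own z axis and vertical below 0.2 rad); the robot touches nothing.
It fails at once if the finished station or its flag is pushed or gripped with more than 50 N (contact force between any of the fingers, the arm and station_a above 50 N).
It fails at once if the flag is pinched between the fingers (x of the grasp point in the frame of flag_a_tip between -0.005 and 0.09 m and y of the grasp point in the frame of flag_a_tip between -0.035 and 0.035 m and z of the grasp point in the frame of flag_a_tip between -0.004 and 0.004 m and contact force between the fingers and station_a above 10 N).
It fails at once if the other flag is moved (distance of flag_b_tip from where it was at the start of the episode above 0.02 m).
It fails at once if a tray's contents or another loose thing is lifted, carried or knocked away (distance of any of monocular, tube, eyepiece, bottle, swab_cup, screwdriver, hammer, blower from where it was at the start of the episode above 0.025 m).
It also fails if it takes over 48 s, if anything falls off the work surface, if the arm or the gripper's body presses on something with over 40 N, if the wrist force passes 120 N, or if a joint passes its speed limit or range.

## Working session

There is one attempt and no reset: what is moved stays moved. The work goes in short steps, Python scripts to look and compute and a tool call to move; the robot and the scene stay as the last step left them, time stands still between calls to the robot, and variables do not carry over. Pictures are saved under pics/ and viewed, and the job is handed in when it is done.

Besides the shell and the picture viewer there is one more tool, called after "Request:" in YAML: its name, and indented under it one key for each argument. play_rows: Moves the arm, as the interface text tells. Shift numbers are shares of 0.04 m and turn numbers shares of 0.15 rad, none past 1 either way. Its arguments: {"type":"object","properties":{"delta_pos":{"type":"array"},"rotation":{"type":"array"},"hand":{"type":"array"}},"required":["delta_pos","rotation","hand"]}

```bash
mkdir -p pics; ls
python3 - <<'E'
from cell import r, viewer, finder
import cv2, json
o=r.get_obs(); print({k:o[k] for k in ("time","ee_pos","ee_rot","finger_gap")})
for c in ("top","side"):
    d=viewer.get_image(c); cv2.imwrite(f"pics/{c}0.png",d["img"][:,:,::-1])
    print(c,{k:d[k] for k in d if k!="img"})
    for l in ("monocular","tube","flag_a","flag_a_tip","station_a"):
        print(l,finder.recognise(c,l)[:3])
    for l in ("monocular","tube","flag_a_tip","flag_a_hinge","station_a","bottle","swab_cup","blower"):
        print(l,finder.tip_of(c,l)[:3])
E
```

```text
pics
{'time': 0.0, 'ee_pos': array([ 0.21038706, -0.45294018,  0.24442661]), 'ee_rot': array([-5.52936425e-04,  8.42998966e-01, -5.37914224e-01, -8.51692182e-04]), 'finger_gap': 0.08553563154023343}
top {'fx': 471.4384243048786, 'fy': 471.4384243048786, 'cx': 322.113459926165, 'cy': 235.60902489569622, 'rvec': array([ 1.96245477, -2.26518216,  0.22735778]), 'tvec': array([0.07574042, 0.57099566, 1.40629185])}
monocular [{'box': [210.2, 258.6, 227.3, 272.6], 'confidence': 0.7}]
tube [{'box': [336.5, 240.7, 348.9, 252.9], 'confidence': 0.54}]
flag_a [{'box': [365.3, 236.7, 390.5, 272.3], 'confidence': 0.95}, {'box': [244.7, 248.0, 271.4, 280.6], 'confidence': 0.93}]
flag_a_tip [{'box': [243.3, 247.4, 268.9, 277.6], 'confidence': 0.58}, {'box': [449.6, 274.5, 479.4, 298.4], 'confidence': 0.2}]
station_a [{'box': [319.2, 223.5, 387.9, 286.8], 'confidence': 0.8}, {'box': [198.4, 235.8, 273.9, 295.2], 'confidence': 0.75}]
monocular [{'point': [264.1, 219.1], 'confidence': 0.45}, {'point': [249.6, 254.4], 'confidence': 0.43}]
tube [{'point': [246.7, 341.0], 'confidence': 0.65}]
flag_a_tip [
[... 1043 characters left out ...]
box': [322.5, 196.4, 370.8, 254.7], 'confidence': 0.61}]
monocular [{'point': [332.2, 326.1], 'confidence': 0.91}]
tube [{'point': [242.8, 332.8], 'confidence': 0.56}, {'point': [201.9, 371.3], 'confidence': 0.56}]
flag_a_tip [{'point': [276.8, 353.2], 'confidence': 0.69}]
flag_a_hinge [{'point': [280.0, 321.0], 'confidence': 0.77}]
station_a [{'point': [300.7, 322.8], 'confidence': 0.88}, {'point': [227.3, 339.6], 'confidence': 0.84}, {'point': [251.3, 262.0], 'confidence': 0.73}]
bottle [{'point': [251.9, 260.0], 'confidence': 0.55}]
swab_cup [{'point': [184.4, 392.7], 'confidence': 0.88}]
blower [{'point': [394.5, 298.5], 'confidence': 0.78}, {'point': [251.2, 260.9], 'confidence': 0.69}]
```

Run:
```python
import cv2
a=cv2.imread("pics/top0.png")[170:330,120:520]; cv2.imwrite("pics/top0c.png",cv2.resize(a,(800,320),interpolation=cv2.INTER_CUBIC))
a=cv2.imread("pics/side0.png")[160:430,210:450]; cv2.imwrite("pics/side0c.png",cv2.resize(a,None,fx=2.2,fy=2.2,interpolation=cv2.INTER_CUBIC))
```

```text
(no output)
```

View pics/top0c.png

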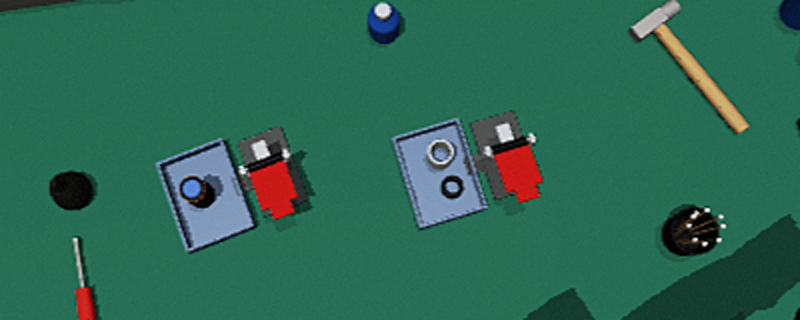

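View pics/side0c.png

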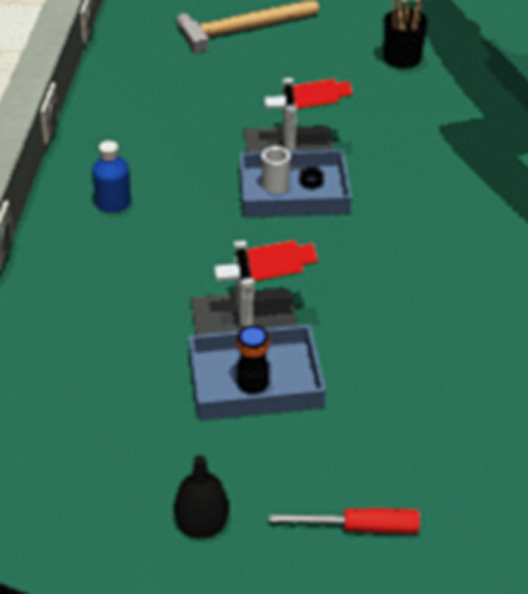

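View pics/top0.png

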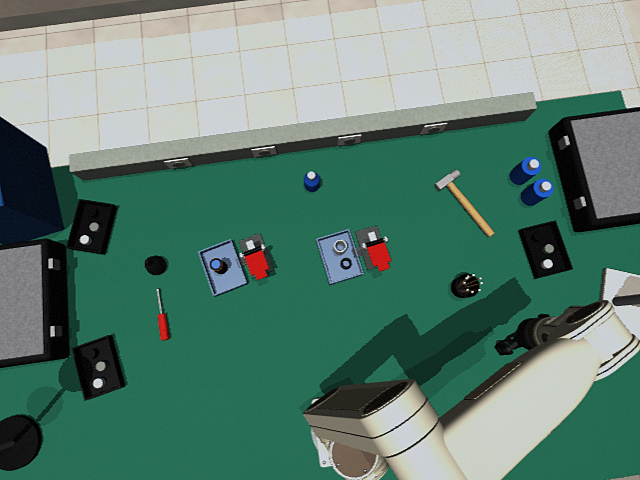

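```bash
cat > h.py <<'E'
import numpy as np, cv2
from scipy.optimize import least_squares
CAM={'top':(471.4384243,322.11346,235.609025,[1.96245477,-2.26518216,0.22735778],[0.07574042,0.57099566,1.40629185]),
'side':(589.44565,322.014774,241.240024,[0.14667387,-2.7829773,1.34680046],[0.56769185,0.08033465,1.77431926])}
def proj(c,P):
    f,cx,cy,rv,tv=CAM[c]
    return cv2.projectPoints(np.array(P,float).reshape(-1,3),np.array(rv),np.array(tv),np.array([[f,0,cx],[0,f,cy],[0,0,1]]),None)[0].reshape(-1,2)
def st(x,y,yaw,P):
    c,s=np.cos(yaw),np.sin(yaw); P=np.array(P,float).reshape(-1,3)
    return np.c_[x+c*P[:,0]-s*P[:,1], y+s*P[:,0]+c*P[:,1], P[:,2]]
def flag(th,d,y=0,n=0): return [-d*np.cos(th)+n*np.sin(th),y,.085+d*np.sin(th)+n*np.cos(th)]
E
python3 - <<'E'
from h import *
tray=[[.075,.165,.03],[.075,.055,.03],[-.075,.055,.03],[-.075,.165,.03]]
top=np.array([[157,163],[222,139],[257,227],[190,252]])/2+[120,170]
side=np.array([[197,416],[189,338],[311,327],[324,406]])/2.2+[210,160]
# side corner order: far-left tray (+y far) bottom? rim guess: far is left in picture
side_rim=np.array([[196,404],[189,338],[311,327],[324,395]])/2.2+[210,160]
tip_t=[260.9,278];hin_t=[251.6,249.3];tip_s=[353.2,276.8];hin_s=[321,280]
def res(p):
    x,y,yaw,th=p
    W=lambda P: st(x,y,yaw,P)
    e=[proj('top',W(tray))-top,proj('side',W(tray))-side_rim]
    P=W([flag(th,.09),[0,0,.085]])
    e+=[proj('top',P)-[tip_t,hin_t],proj('side',P)-[tip_s,hin_s]]
    return np.concatenate([a.ravel() for a in e])
best=min((least_squares(res,[.5,.1,y0,.1],loss='soft_l1') for y0 in (-2,-1,-.3,0,.3,1,2)),key=lambda s:s.cost)
print(best.x,best.cost);print(res(best.x).reshape(-1,2).round(1))
x,y,yaw,th=best.x
for c in('top','side'):
    im=cv2.imread(f'pics/{c}0.png')
    w=[flag(th,d,yy,.0025) for d,yy in((0,.028),(.07,.028),(.07,.016),(.09,.016),(.09,-.016),(.07,-.016),(.07,-.028),(0,-.028))]
    o=proj(c,proj and st(x,y,yaw,tray)); q=proj(c,st(x,y,yaw,w))
    x0,y0,w0,h0={'top':(180,220,110,85),'side':(280,250,100,110)}[c]; k=6 if c=='top' else 5.4
    im=cv2.resize(im[y0:y0+h0,x0:x0+w0],None,fx=k,fy=k,interpolation=cv2.INTER_CUBIC)
    for a,col in((o,(0,255,255)),(q,(255,255,0))): cv2.polylines(im,[((a+.5-[x0,y0])*k).astype(int)],True,col,1)
    cv2.imwrite(f'pics/{c}_fit.png',im)
E
```

```text
[0.55203728 0.21157998 0.2305454  0.0740159 ] 10.411850769999475
[[-1.2  0. ]
 [-0.7 -0.5]
 [-2.4 -0.4]
 [-2.5  0.1]
 [ 0.4 -0.7]
 [-0.3 -1.4]
 [-0.7 -1.3]
 [ 0.3 -2.1]
 [ 0.9  0.8]
 [ 0.4  2.3]
 [ 0.2 -0.3]
 [-0.3  1.1]]
```

View pics/top_fit.png

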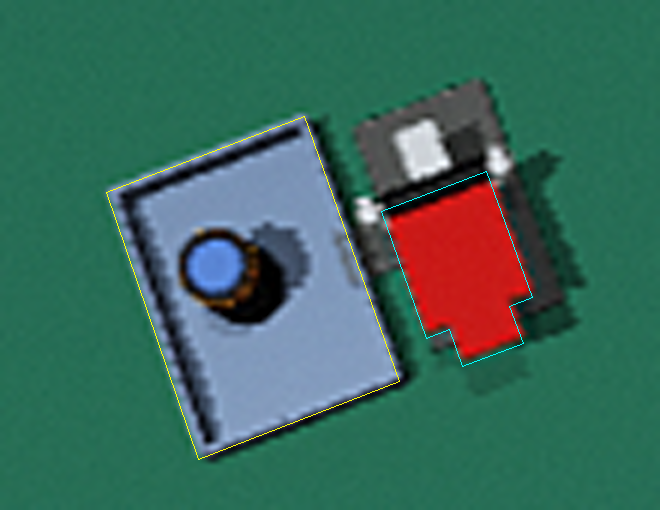

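View pics/side_fit.png

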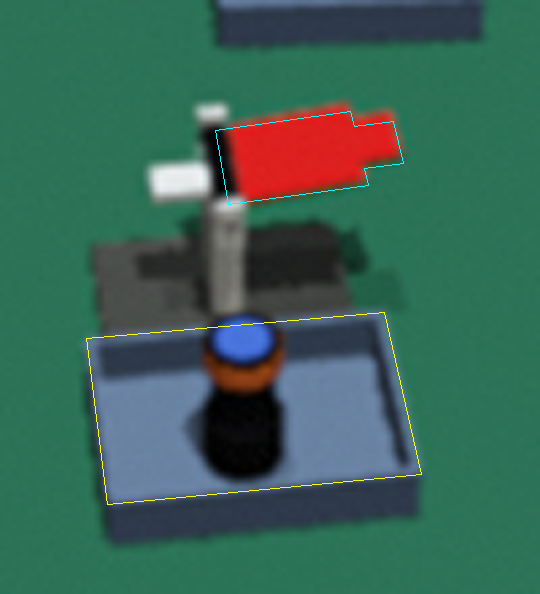

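```bash
cat >> h.py <<'E'
def plane(c,uv,z):
    f,cx,cy,rv,tv=CAM[c]; R=cv2.Rodrigues(np.array(rv))[0]; t=np.array(tv)
    d=R.T@np.array([(uv[0]-cx)/f,(uv[1]-cy)/f,1]); o=-R.T@t
    return o+d*(z-o[2])/d[2]
X0,Y0,YAW=0.552,0.212,0.2305
from scipy.spatial.transform import Rotation as Ro
def pose(u,v,z,p,yaw=YAW,tip=.014):
    """fingertip at station (u,v), height z, pitch-down p -> TCP pos, Rot"""
    f=np.array([np.cos(yaw)*np.cos(p),np.sin(yaw)*np.cos(p),-np.sin(p)])
    L=np.array([-np.sin(yaw),np.cos(yaw),0])
    P=st(X0,Y0,YAW,[u,v,z])[0]-tip*f
    return P,Ro.from_matrix(np.c_[L,np.cross(f,L),f])
def cur():
    from cell import r
    o=r.get_obs(); q=o['ee_rot']
    return np.array(o['ee_pos']),Ro.from_quat([q[1],q[2],q[3],q[0]]),o
def rows(P,R,Pt,Rt,n):
    """n equal rows from (P,R) to (Pt,Rt); returns rows"""
    rv=(R.inv()*Rt).as_rotvec()/n; out=[]
    for i in range(n):
        d=R.inv().apply((Pt-P)/(n-i))
        a=np.round(d/.04,2); b=np.round(rv/.15,2); out.append((a.tolist(),b.tolist()))
        P=P+R.apply(a*.04); R=R*Ro.from_rotvec(b*.15)
    return out,P,R
def plan(wps,start=None):
    if start is None: P,R,_=cur()
    else: P,R=start
    A=[]
    for w,n in wps:
        o,P,R=rows(P,R,*w,n); A+=o
    print("delta_pos",[a for a,b in A]); print("rotation",[b for a,b in A]); print(len(A),"max",np.abs(A).max())
    return P,R
def where():
    P,R,o=cur(); f=R.as_matrix()[:,2]; F=P+.014*f; d=F[:2]-[X0,Y0]; c,s=np.cos(YAW),np.sin(YAW)
    print("t",o['time'],"F u,v,z",np.round([c*d[0]+s*d[1],-s*d[0]+c*d[1],F[2]],4),"pitch",round(float(np.arcsin(-f[2])),3),"head",round(float(np.arctan2(f[1],f[0])),3),"q",np.round(o['joint_positions'],2),"force",np.round(o['force'],1),"gap",round(o['finger_gap'],4))
E
python3 - <<'E'
from h import *
print('swab',plane('side',(392,184),.0),plane('top',(468,285),.07)); print('statb tip', plane('top',(383,268),.09)); print('mono',plane('top',(215.5,263.5),.078))
where()
plan([(pose(-.17,-.003,.20,1.0),18)],None)
plan([((np.array([.33,-.12,.26]),pose(0,0,0,1.1,0)[1]),12),(pose(-.19,-.003,.16,.5),8)],None)
E
```

```text
swab [ 0.36094798 -0.42873227  0.        ] [ 0.3603789  -0.41955861  0.07      ]
statb tip [ 0.44541405 -0.17196684  0.09      ]
mono [0.53269244 0.32611465 0.078     ]
t 1.4 F u,v,z [-0.4844 -0.5699  0.2313] pitch 1.571 head -1.534 q [-1.14  0.24  0.01  1.34 -0.    1.57] force [0.  0.4 0.1] gap 0.0855
delta_pos [[-0.68, -0.58, 0.05], [-0.59, -0.68, 0.01], [-0.47, -0.76, -0.01], [-0.35, -0.83, -0.04], [-0.21, -0.87, -0.05], [-0.07, -0.89, -0.06], [0.07, -0.89, -0.07], [0.22, -0.87, -0.07], [0.35, -0.82, -0.06], [0.48, -0.76, -0.04], [0.59, -0.67, -0.02], [0.69, -0.57, 0.01], [0.77, -0.45, 0.04], [0.83, -0.33, 0.08], [0.87, -0.2, 0.12], [0.88, -0.06, 0.15], [0.87, 0.08, 0.2], [0.84, 0.22, 0.23]]
rotation [[-0.03, 0.31, -1.05], [-0.03, 0.31, -1.05], [-0.03, 0.31, -1.05], [-0.03, 0.31, -1.05], [-0.03, 0.31, -1.05], [-0.03, 0.31, -1.05], [-0.03, 0.31, -1.05], [-0.03, 0.31, -1.05], [-0.03, 0.31, -1.05], [-0.03, 0.31, -1.05], [-0.03, 0.31, -1.05], [-0.03, 0.31, -1.05], [-0.03, 0.31, -1.05], [-0.03, 0.31, -1.05], [-0.03, 0.31, -1.05], [-0.03, 0.31, -1.05], [-0.03, 0.31, -1.05], [-0.03, 0.31
[... 214 characters left out ...]
63, -0.38, -0.06], [0.7, -0.24, -0.03], [0.73, -0.08, 0.01], [0.73, 0.08, 0.04], [0.89, -0.05, 0.29], [0.88, -0.06, 0.31], [0.87, -0.07, 0.32], [0.87, -0.07, 0.34], [0.86, -0.08, 0.35], [0.86, -0.1, 0.36], [0.85, -0.1, 0.37], [0.85, -0.12, 0.38]]
rotation [[-0.08, 0.35, -1.47], [-0.08, 0.35, -1.47], [-0.08, 0.35, -1.47], [-0.08, 0.35, -1.47], [-0.08, 0.35, -1.47], [-0.08, 0.35, -1.47], [-0.08, 0.35, -1.47], [-0.08, 0.35, -1.47], [-0.08, 0.35, -1.47], [-0.08, 0.35, -1.47], [-0.08, 0.35, -1.47], [-0.08, 0.35, -1.47], [-0.5, 0.14, -0.13], [-0.5, 0.14, -0.13], [-0.5, 0.14, -0.13], [-0.5, 0.14, -0.13], [-0.5, 0.14, -0.13], [-0.5, 0.14, -0.13], [-0.5, 0.14, -0.13], [-0.5, 0.14, -0.13]]
20 max 1.47
```

Run:
```python
from h import *
plan([(pose(-.17,-.003,.20,1.0),20)],None)
```

```text
delta_pos [[-0.62, -0.52, 0.04], [-0.54, -0.6, 0.02], [-0.45, -0.67, -0.01], [-0.35, -0.73, -0.03], [-0.24, -0.77, -0.04], [-0.13, -0.79, -0.06], [-0.01, -0.8, -0.06], [0.1, -0.8, -0.06], [0.22, -0.77, -0.06], [0.32, -0.74, -0.05], [0.43, -0.68, -0.04], [0.52, -0.62, -0.02], [0.6, -0.54, -0.0], [0.67, -0.45, 0.02], [0.73, -0.35, 0.05], [0.76, -0.24, 0.08], [0.79, -0.13, 0.11], [0.79, -0.02, 0.14], [0.78, 0.09, 0.18], [0.76, 0.19, 0.2]]
rotation [[-0.03, 0.28, -0.94], [-0.03, 0.28, -0.94], [-0.03, 0.28, -0.94], [-0.03, 0.28, -0.94], [-0.03, 0.28, -0.94], [-0.03, 0.28, -0.94], [-0.03, 0.28, -0.94], [-0.03, 0.28, -0.94], [-0.03, 0.28, -0.94], [-0.03, 0.28, -0.94], [-0.03, 0.28, -0.94], [-0.03, 0.28, -0.94], [-0.03, 0.28, -0.94], [-0.03, 0.28, -0.94], [-0.03, 0.28, -0.94], [-0.03, 0.28, -0.94], [-0.03, 0.28, -0.94], [-0.03, 0.28, -0.94], [-0.03, 0.28, -0.94], [-0.03, 0.28, -0.94]]
20 max 0.94
```

Request:
play_rows:
  delta_pos:
    - [-0.62,-0.52,0.04]
    - [-0.54,-0.6,0.02]
    - [-0.45,-0.67,-0.01]
    - [-0.35,-0.73,-0.03]
    - [-0.24,-0.77,-0.04]
    - [-0.13,-0.79,-0.06]
    - [-0.01,-0.8,-0.06]
    - [0.1,-0.8,-0.06]
    - [0.22,-0.77,-0.06]
    - [0.32,-0.74,-0.05]
  rotation:
    - [-0.03,0.28,-0.94]
    - [-0.03,0.28,-0.94]
    - [-0.03,0.28,-0.94]
    - [-0.03,0.28,-0.94]
    - [-0.03,0.28,-0.94]
    - [-0.03,0.28,-0.94]
    - [-0.03,0.28,-0.94]
    - [-0.03,0.28,-0.94]
    - [-0.03,0.28,-0.94]
    - [-0.03,0.28,-0.94]
  hand: [0,0,0,0,0,0,0,0,0,0]

```text
time: 2.65
ee_pos: [0.2952, -0.1416, 0.2284]
ee_rot: [0.121, 0.97, 0.145, 0.151]
force: [0.6, 0.5, 0.1]
finger_gap: 0.0004
```

Run:
```python
from h import *
where()
plan([(pose(-.17,-.003,.20,1.0),10)],None)
```

```text
t 2.65 F u,v,z [-0.3269 -0.2892  0.2155] pitch 1.181 head -0.525 q [-0.41 -0.41 -0.7   0.9  -0.04  0.86] force [0.6 0.5 0.1] gap 0.0004
delta_pos [[0.43, -0.68, -0.04], [0.52, -0.61, -0.02], [0.6, -0.53, 0.0], [0.67, -0.44, 0.03], [0.73, -0.35, 0.05], [0.76, -0.24, 0.08], [0.79, -0.13, 0.12], [0.79, -0.02, 0.15], [0.78, 0.09, 0.18], [0.75, 0.2, 0.22]]
rotation [[-0.02, 0.28, -0.94], [-0.02, 0.28, -0.94], [-0.02, 0.28, -0.94], [-0.02, 0.28, -0.94], [-0.02, 0.28, -0.94], [-0.02, 0.28, -0.94], [-0.02, 0.28, -0.94], [-0.02, 0.28, -0.94], [-0.02, 0.28, -0.94], [-0.02, 0.28, -0.94]]
10 max 0.94
```

Request:
play_rows:
  delta_pos:
    - [0.43,-0.68,-0.04]
    - [0.52,-0.61,-0.02]
    - [0.6,-0.53,0.0]
    - [0.67,-0.44,0.03]
    - [0.73,-0.35,0.05]
    - [0.76,-0.24,0.08]
    - [0.79,-0.13,0.12]
    - [0.79,-0.02,0.15]
    - [0.78,0.09,0.18]
    - [0.75,0.2,0.22]
  rotation:
    - [-0.02,0.28,-0.94]
    - [-0.02,0.28,-0.94]
    - [-0.02,0.28,-0.94]
    - [-0.02,0.28,-0.94]
    - [-0.02,0.28,-0.94]
    - [-0.02,0.28,-0.94]
    - [-0.02,0.28,-0.94]
    - [-0.02,0.28,-0.94]
    - [-0.02,0.28,-0.94]
    - [-0.02,0.28,-0.94]
  hand: [0,0,0,0,0,0,0,0,0,0]

```text
time: 3.9
ee_pos: [0.381, 0.1685, 0.2118]
ee_rot: [0.172, 0.595, 0.753, 0.222]
force: [0.0, 0.2, -0.6]
finger_gap: -0.0001
```

Run:
```python
from h import *
from cell import viewer,r
where()
d=viewer.get_image('side'); cv2.imwrite('pics/s1.png',d['img'][150:430,200:480,::-1].repeat(2,0).repeat(2,1))
P,R,o=cur(); d=viewer.get_image('wrist'); cv2.imwrite('pics/w1.png',d['img'][:,:,::-1]); print(d['hand_eye'],d['fx'])
print('A');plan([(pose(-.15,-.003,.10,.55),10)],None)
```

```text
t 3.9 F u,v,z [-0.1689 -0.0032  0.2   ] pitch 1.001 head 0.244 q [ 0.52 -0.29 -0.76  0.54 -0.15  0.24] force [ 0.   0.2 -0.6] gap -0.0001
[[ 9.99999745e-01  6.83364833e-04  2.07758161e-04 -7.16013605e-04]
 [-7.14209614e-04  9.53672218e-01  3.00846790e-01 -7.72012057e-02]
 [ 7.45492992e-06 -3.00846861e-01  9.53672463e-01 -1.28940163e-01]
 [ 0.00000000e+00  0.00000000e+00  0.00000000e+00  1.00000000e+00]] 374.8182892267384
A
delta_pos [[-0.0, -0.11, 0.24], [-0.0, -0.12, 0.23], [-0.0, -0.13, 0.23], [-0.0, -0.14, 0.22], [-0.0, -0.16, 0.22], [-0.0, -0.16, 0.21], [-0.01, -0.17, 0.2], [-0.0, -0.18, 0.19], [-0.01, -0.19, 0.18], [-0.0, -0.21, 0.17]]
rotation [[-0.3, -0.0, -0.0], [-0.3, -0.0, -0.0], [-0.3, -0.0, -0.0], [-0.3, -0.0, -0.0], [-0.3, -0.0, -0.0], [-0.3, -0.0, -0.0], [-0.3, -0.0, -0.0], [-0.3, -0.0, -0.0], [-0.3, -0.0, -0.0], [-0.3, -0.0, -0.0]]
10 max 0.3
```

View pics/s1.png

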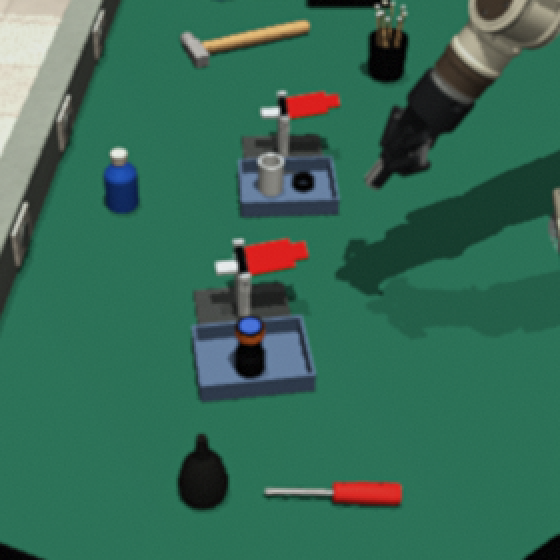

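View pics/w1.png

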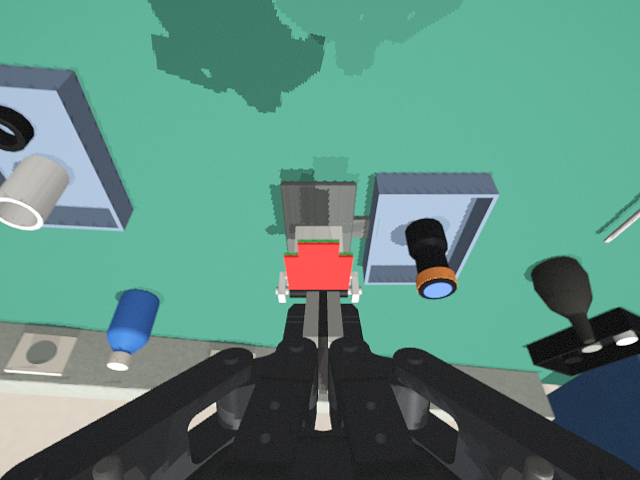

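Request:
play_rows:
  delta_pos:
    - [0,-0.11,0.24]
    - [0,-0.12,0.23]
    - [0,-0.13,0.23]
    - [0,-0.14,0.22]
    - [0,-0.16,0.22]
    - [0,-0.16,0.21]
    - [-0.01,-0.17,0.2]
    - [0,-0.18,0.19]
    - [-0.01,-0.19,0.18]
    - [0,-0.21,0.17]
  rotation:
    - [-0.3,0,0]
    - [-0.3,0,0]
    - [-0.3,0,0]
    - [-0.3,0,0]
    - [-0.3,0,0]
    - [-0.3,0,0]
    - [-0.3,0,0]
    - [-0.3,0,0]
    - [-0.3,0,0]
    - [-0.3,0,0]
  hand: [0,0,0,0,0,0,0,0,0,0]

```text
time: 5.25
ee_pos: [0.4334, 0.2077, 0.1639]
ee_rot: [0.289, 0.561, 0.693, 0.348]
force: [0.2, -0.2, 0.1]
finger_gap: -0.0003
```

Run:
```python
from h import *
where()
plan([(pose(-.13,-.003,.056,.48),10)],None)
```

```text
t 5.25 F u,v,z [-0.1052  0.0225  0.1556] pitch 0.632 head 0.197 q [ 0.67 -0.04 -1.09 -0.35 -0.38  0.28] force [ 0.2 -0.2  0.1] gap -0.0003
delta_pos [[-0.06, -0.24, 0.1], [-0.06, -0.24, 0.1], [-0.07, -0.25, 0.09], [-0.06, -0.25, 0.09], [-0.07, -0.25, 0.08], [-0.07, -0.25, 0.08], [-0.06, -0.25, 0.08], [-0.07, -0.25, 0.07], [-0.06, -0.25, 0.07], [-0.07, -0.25, 0.06]]
rotation [[-0.1, 0.02, -0.0], [-0.1, 0.02, -0.0], [-0.1, 0.02, -0.0], [-0.1, 0.02, -0.0], [-0.1, 0.02, -0.0], [-0.1, 0.02, -0.0], [-0.1, 0.02, -0.0], [-0.1, 0.02, -0.0], [-0.1, 0.02, -0.0], [-0.1, 0.02, -0.0]]
10 max 0.25
```

Run:
```python
from h import *
P,R,o=cur(); print(list(o['joint_positions']),list(P))
plan([(pose(-.14,-.003,.10,.85),10)],None)
```

```text
[np.float64(0.669991663648372), np.float64(-0.04391681852173697), np.float64(-1.087088006849429), np.float64(-0.354706324371897), np.float64(-0.37606405549973826), np.float64(0.28024509716740015)] [np.float64(0.4333520562746227), np.float64(0.2076737354295023), np.float64(0.1639116075089388)]
delta_pos [[-0.07, -0.16, 0.01], [-0.06, -0.15, 0.02], [-0.07, -0.16, 0.02], [-0.06, -0.15, 0.03], [-0.06, -0.15, 0.03], [-0.07, -0.15, 0.03], [-0.06, -0.15, 0.03], [-0.07, -0.16, 0.04], [-0.06, -0.15, 0.04], [-0.07, -0.16, 0.04]]
rotation [[0.15, 0.02, -0.01], [0.15, 0.02, -0.01], [0.15, 0.02, -0.01], [0.15, 0.02, -0.01], [0.15, 0.02, -0.01], [0.15, 0.02, -0.01], [0.15, 0.02, -0.01], [0.15, 0.02, -0.01], [0.15, 0.02, -0.01], [0.15, 0.02, -0.01]]
10 max 0.16
```

Request:
play_rows:
  delta_pos:
    - [-0.07,-0.16,0.01]
    - [-0.06,-0.15,0.02]
    - [-0.07,-0.16,0.02]
    - [-0.06,-0.15,0.03]
    - [-0.06,-0.15,0.03]
    - [-0.07,-0.15,0.03]
    - [-0.06,-0.15,0.03]
    - [-0.07,-0.16,0.04]
    - [-0.06,-0.15,0.04]
    - [-0.07,-0.16,0.04]
  rotation:
    - [0.15,0.02,-0.01]
    - [0.15,0.02,-0.01]
    - [0.15,0.02,-0.01]
    - [0.15,0.02,-0.01]
    - [0.15,0.02,-0.01]
    - [0.15,0.02,-0.01]
    - [0.15,0.02,-0.01]
    - [0.15,0.02,-0.01]
    - [0.15,0.02,-0.01]
    - [0.15,0.02,-0.01]
  hand: [0,0,0,0,0,0,0,0,0,0]

```text
time: 6.5
ee_pos: [0.4067, 0.175, 0.1099]
ee_rot: [0.216, 0.579, 0.738, 0.273]
force: [-0.4, -0.8, 0.2]
finger_gap: -0.0001
```

```bash
cat > fk.py <<'E'
from h import *
D=[([-1.136,.241,.005,1.335,0,1.571],[.211,-.453,.245]),
([-.41,-.41,-.70,.90,-.04,.86],[.2952,-.1416,.2284]),
([.52,-.29,-.76,.54,-.15,.24],[.381,.1685,.2118]),
([0.66999,-0.043917,-1.087088,-0.354706,-0.376064,0.280245],[0.433352,0.207674,0.163912])]
def fk(k,q):
    a0,h,L1,L2,al,a,b,L5=k[:8]; q1,q2,q3,q4,q5,q6=q; phi=q2-q3+q4
    # forearm direction angle from horizontal, down-positive: q2-q3+al
    f=q2-q3+al
    r=a0+L1*np.sin(q2+k[8])+L2*np.cos(f); z=h+L1*np.cos(q2+k[8])-L2*np.sin(f)
    Ry=Ro.from_euler('y',phi); 
    v=np.array([r,0,z])+Ry.apply([a,0,b])+Ry.apply(Ro.from_euler('z',q5).apply([L5,0,0]))
    return Ro.from_euler('z',q1).apply(v)
def fit(D):
    k0=np.array([0,.3,.33,.3,0,.1,0,.25,0])
    return least_squares(lambda k: np.concatenate([(fk(k,q)-p)*1000 for q,p in D]+[(k-k0)*3]),k0)
E
python3 - <<'E'
from fk import *
where()
P,R,o=cur(); print(list(np.round(o['joint_positions'],5)),list(P.round(5)))
D.append((o['joint_positions'],P))
s=fit(D); print(s.x.round(3)); print([((fk(s.x,q)-p)*1000).round(1) for q,p in D])
E
```

```text
t 6.5 F u,v,z [-0.1407 -0.0028  0.0993] pitch 0.86 head 0.238 q [ 0.53 -0.05 -1.05 -0.12 -0.19  0.22] force [-0.4 -0.8  0.2] gap -0.0001
[np.float64(0.52922), np.float64(-0.04639), np.float64(-1.05049), np.float64(-0.12279), np.float64(-0.18859), np.float64(0.22069)] [np.float64(0.40675), np.float64(0.17502), np.float64(0.10993)]
[ 0.024  0.239  0.485  0.376 -0.005  0.087 -0.015  0.29   0.02 ]
[array([-0.5, -0.2, -0.2]), array([-0.8,  1. , -1.5]), array([1.7, 0.7, 1.9]), array([-0. , -0.1, -1.9]), array([-0.4, -0.3,  1.6])]
```

```bash
cat >> fk.py <<'E'
K=None
def ik(k,P,Rt,q0):
    f=Rt.as_matrix()[:,2]
    def e(q):
        q=np.r_[q,0]; phi=q[1]-q[2]+q[3]
        z=Ro.from_euler('z',q[0]).apply(Ro.from_euler('y',phi).apply([np.cos(q[4]),np.sin(q[4]),0]))
        return np.r_[(fk(k,q)-P)*10,z-f]
    s=least_squares(e,q0[:5]); return s.x,s.cost
E
python3 - <<'E'
from fk import *
P,R,o=cur(); D.append((o['joint_positions'],P)); k=fit(D).x; q0=np.array(o['joint_positions'])
for u,z in((-.14,.06),(-.11,.05),(-.09,.06),(-.08,.06),(-.08,.09),(-.08,.13),(-.06,.15),(-.03,.17),(0,.17),(.04,.15),(.07,.1)):
    print(u,z,[(p,ik(k,*pose(u,-.003,z,p),q0)[0].round(2)[1:4].tolist()) for p in(.6,.75,.9,1.05)])
E
```

```text
-0.14 0.06 [(0.6, [0.57, -1.4, -1.34]), (0.75, [0.21, -1.23, -0.66]), (0.9, [0.09, -1.07, -0.25]), (1.05, [0.08, -0.92, 0.07])]
-0.11 0.05 [(0.6, [0.57, -1.32, -1.27]), (0.75, [0.28, -1.17, -0.69]), (0.9, [0.17, -1.02, -0.28]), (1.05, [0.15, -0.87, 0.04])]
-0.09 0.06 [(0.6, [0.48, -1.26, -1.11]), (0.75, [0.25, -1.11, -0.6]), (0.9, [0.17, -0.96, -0.22]), (1.05, [0.16, -0.81, 0.09])]
-0.08 0.06 [(0.6, [0.47, -1.23, -1.08]), (0.75, [0.26, -1.09, -0.59]), (0.9, [0.18, -0.94, -0.21]), (1.05, [0.18, -0.79, 0.09])]
-0.08 0.09 [(0.6, [0.3, -1.2, -0.88]), (0.75, [0.14, -1.05, -0.43]), (0.9, [0.1, -0.9, -0.08]), (1.05, [0.11, -0.75, 0.2])]
-0.08 0.13 [(0.6, [0.1, -1.14, -0.63]), (0.75, [0.01, -0.99, -0.23]), (0.9, [-0.0, -0.84, 0.08]), (1.05, [0.03, -0.69, 0.34])]
-0.06 0.15 [(0.6, [0.06, -1.07, -0.51]), (0.75, [-0.01, -0.92, -0.15]), (0.9, [-0.0, -0.77, 0.15]), (1.05, [0.04, -0.61, 0.41])]
-0.03 0.17 [(0.6, [0.04, -0.98, -0.4]), (0.75, [0.0, -0.83, -0.07]), (0.9, [0.02, -0.67, 0.22]), (1.05, [0.07, -0.51, 0.47])]
0 0.17 [(0.6, [0.1, -0.91, -0.4]), (0.75, [0.06, -0.76, -0.06]), (0.9, [0.08, -0.61, 0.23]), (1.05, [0.13, -0.45, 0.48])]
0.04 0.15 [(0.6, [0.21, -0.85, -0.45]), (0.75, [0.17, -0.7, -0.12]), (0.9, [0.18, -0.55, 0.18]), (1.05, [0.23, -0.38, 0.45])]
0.07 0.1 [(0.6, [0.39, -0.82, -0.6]), (0.75, [0.32, -0.69, -0.26]), (0.9, [0.31, -0.54, 0.05]), (1.05, [0.34, -0.37, 0.34])]
```

```bash
cat > path.py <<'E'
from h import *
p=.9; n1=np.array([np.sin(p),np.cos(p)])*.011; bk=np.array([np.cos(p),-np.sin(p)])
def F(deg,d=.072):
    t=np.radians(deg); ax=np.array([-np.cos(t),np.sin(t)]); un=np.array([-np.sin(t),-np.cos(t)])
    H=np.array([0,.085])
    if deg<51.5: return H+.09*ax+.0025*un+.015*bk-n1
    c=H+d*ax+.0025*un
    if deg<138: return c-n1
    return c+n1*(1-2*min(1,(deg-138)/10))*-1
def wp(deg,n=1,v=-.003):
    f=F(deg); return (pose(f[0],v,f[1],p),n)
E
python3 - <<'E'
from path import *
for d in range(0,180,10): print(d,F(d).round(4),end=' ')
where()
plan([(pose(-.128,-.003,.055,.9),6),(pose(-.087,-.003,.055,.9),4)])
E
```

```text
0 [-0.0893  0.0639] 10 [-0.0884  0.0796] 20 [-0.0847  0.0948] 30 [-0.0785  0.1092] 40 [-0.0698  0.1223] 50 [-0.0591  0.1337] 60 [-0.0468  0.1393] 70 [-0.0356  0.145 ] 80 [-0.0236  0.1486] 90 [-0.0111  0.1502] 100 [0.0014 0.1495] 110 [0.0137 0.1467] 120 [0.0252 0.1418] 130 [0.0357 0.1349] 140 [0.0484 0.1291] 150 [0.0697 0.13  ] 160 [0.0754 0.1188] 170 [0.0791 0.1068] t 6.5 F u,v,z [-0.1407 -0.0028  0.0993] pitch 0.86 head 0.238 q [ 0.53 -0.05 -1.05 -0.12 -0.19  0.22] force [-0.4 -0.8  0.2] gap -0.0001
delta_pos [[-0.0, -0.08, 0.17], [-0.0, -0.08, 0.18], [-0.0, -0.07, 0.18], [-0.0, -0.08, 0.17], [-0.0, -0.07, 0.18], [-0.0, -0.07, 0.17], [-0.0, 0.2, 0.16], [-0.0, 0.2, 0.16], [-0.0, 0.2, 0.16], [-0.0, 0.2, 0.16]]
rotation [[0.04, -0.01, 0.01], [0.04, -0.01, 0.01], [0.04, -0.01, 0.01], [0.04, -0.01, 0.01], [0.04, -0.01, 0.01], [0.04, -0.01, 0.01], [0.01, 0.01, -0.0], [0.01, 0.01, -0.0], [0.01, 0.01, -0.0], [0.01, 0.01, -0.0]]
10 max 0.2
```

Request:
play_rows:
  delta_pos:
    - [0,-0.08,0.17]
    - [0,-0.08,0.18]
    - [0,-0.07,0.18]
    - [0,-0.08,0.17]
    - [0,-0.07,0.18]
    - [0,-0.07,0.17]
    - [0,0.2,0.16]
    - [0,0.2,0.16]
    - [0,0.2,0.16]
    - [0,0.2,0.16]
  rotation:
    - [0.04,-0.01,0.01]
    - [0.04,-0.01,0.01]
    - [0.04,-0.01,0.01]
    - [0.04,-0.01,0.01]
    - [0.04,-0.01,0.01]
    - [0.04,-0.01,0.01]
    - [0.01,0.01,0]
    - [0.01,0.01,0]
    - [0.01,0.01,0]
    - [0.01,0.01,0]
  hand: [0,0,0,0,0,0,0,0,0,0]

```text
time: 7.75
ee_pos: [0.4607, 0.1877, 0.0669]
ee_rot: [0.204, 0.587, 0.74, 0.259]
force: [-0.2, -1.0, 0.7]
finger_gap: -0.0002
```

Run:
```python
from path import *
from cell import viewer
where()
d=viewer.get_image('side'); cv2.imwrite('pics/s2.png',cv2.resize(d['img'][220:380,260:460,::-1],None,fx=3.5,fy=3.5,interpolation=cv2.INTER_CUBIC))
plan([wp(4),wp(10),wp(17),wp(24),wp(30),wp(36),wp(41),wp(46),wp(51),wp(56)])
```

```text
t 7.75 F u,v,z [-0.0857 -0.0028  0.0559] pitch 0.9 head 0.233 q [ 0.47  0.18 -0.96 -0.23 -0.15  0.19] force [-0.2 -1.   0.7] gap -0.0002
delta_pos [[-0.01, 0.11, -0.35], [0.0, 0.16, -0.17], [0.0, 0.21, -0.17], [0.0, 0.24, -0.15], [0.0, 0.21, -0.1], [0.0, 0.22, -0.09], [0.0, 0.19, -0.05], [0.0, 0.19, -0.03], [0.0, 0.2, -0.01], [0.0, 0.16, 0.07]]
rotation [[0.02, -0.01, -0.01], [-0.0, -0.0, -0.0], [-0.0, -0.0, -0.0], [-0.0, -0.0, -0.0], [-0.0, -0.0, -0.0], [-0.0, -0.0, -0.0], [-0.0, -0.0, -0.0], [-0.0, -0.0, -0.0], [-0.0, -0.0, -0.0], [-0.0, -0.0, -0.0]]
10 max 0.35
```

View pics/s2.png

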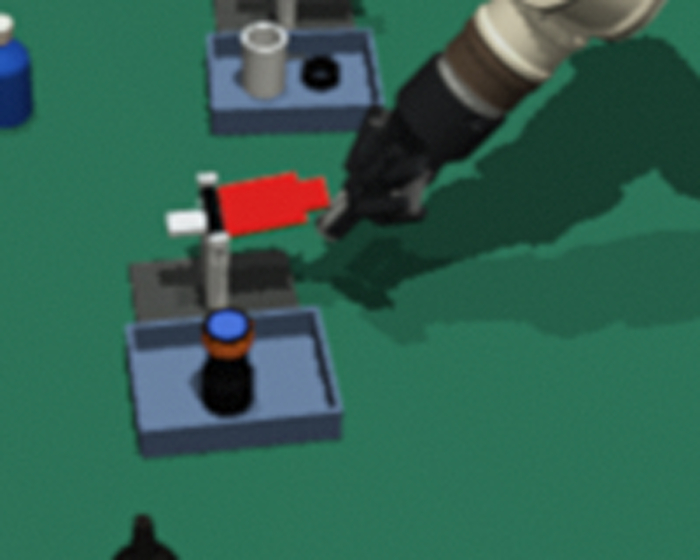

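Run:
```python
from path import *
P,R,o=cur(); f=R.as_matrix()[:,2]; y=R.as_matrix()[:,1]
for n,q in(('F',P+.014*f),('F open13',P+.001*f),('upcorner',P+.014*f+.011*y),('lowcorner',P+.014*f-.011*y),('tip th.1',st(X0,Y0,YAW,[flag(.1,.09)])[0]),('tip th.2',st(X0,Y0,YAW,[flag(.2,.09)])[0])):
    print(n,((proj('side',q)[0]-[260,220])*3.5).round())
```

```text
F [318. 230.]
F open13 [328. 219.]
upcorner [307. 224.]
lowcorner [328. 235.]
tip th.1 [327. 196.]
tip th.2 [325. 188.]
```

```bash
cat >> path.py <<'E'
def wq(deg,du=0,dz=0,n=1,v=-.003):
    f=F(deg); return (pose(f[0]+du,v,f[1]+dz,p),n)
E
python3 - <<'E'
from path import *
plan([(pose(-.080,-.003,.056,p),1)]+[wq(a,.005) for a in(5,11,17,23,29,34,39,44,49)])
E
```

```text
delta_pos [[-0.01, 0.07, 0.08], [0.0, 0.16, -0.38], [0.0, 0.17, -0.17], [0.0, 0.18, -0.14], [0.0, 0.2, -0.13], [0.0, 0.21, -0.11], [0.0, 0.18, -0.07], [0.0, 0.19, -0.06], [0.0, 0.19, -0.04], [0.0, 0.2, -0.02]]
rotation [[0.02, -0.01, -0.01], [-0.0, -0.0, -0.0], [-0.0, -0.0, -0.0], [-0.0, -0.0, -0.0], [-0.0, -0.0, -0.0], [-0.0, -0.0, -0.0], [-0.0, -0.0, -0.0], [-0.0, -0.0, -0.0], [-0.0, -0.0, -0.0], [-0.0, -0.0, -0.0]]
10 max 0.38
```

Request:
play_rows:
  delta_pos:
    - [0,0.07,0.08]
    - [0,0.16,-0.38]
    - [0,0.17,-0.17]
    - [0,0.18,-0.14]
    - [0,0.2,-0.13]
    - [0,0.21,-0.11]
    - [0,0.18,-0.07]
    - [0,0.19,-0.06]
    - [0,0.19,-0.04]
    - [0,0.2,-0.02]
  rotation:
    - [0.02,-0.01,-0.01]
    - [0,0,0]
    - [0,0,0]
    - [0,0,0]
    - [0,0,0]
    - [0,0,0]
    - [0,0,0]
    - [0,0,0]
    - [0,0,0]
    - [0,0,0]
  hand: [0,0,0,0,0,0,0,0,0,0]

```text
time: 9.05
ee_pos: [0.4885, 0.1943, 0.1429]
ee_rot: [0.204, 0.587, 0.741, 0.257]
force: [-0.2, 0.4, -0.6]
finger_gap: -0.0
```

Run:
```python
from path import *
from cell import viewer
where()
d=viewer.get_image('side'); cv2.imwrite('pics/s3.png',cv2.resize(d['img'][220:380,260:460,::-1],None,fx=3.5,fy=3.5,interpolation=cv2.INTER_CUBIC))
plan([wp(a) for a in(56,64,72,80,88,96,104,112,120,128)])
```

```text
t 9.05 F u,v,z [-0.0572 -0.0027  0.1319] pitch 0.903 head 0.23 q [ 0.45  0.03 -0.79  0.09 -0.14  0.18] force [-0.2  0.4 -0.6] gap -0.0
delta_pos [[-0.01, 0.14, 0.01], [-0.0, 0.25, 0.03], [-0.0, 0.25, 0.06], [-0.0, 0.23, 0.1], [-0.0, 0.22, 0.12], [-0.0, 0.19, 0.16], [-0.0, 0.18, 0.18], [-0.0, 0.14, 0.21], [-0.0, 0.12, 0.22], [-0.0, 0.08, 0.24]]
rotation [[-0.01, -0.0, 0.0], [0.0, -0.0, 0.0], [0.0, -0.0, 0.0], [0.0, -0.0, 0.0], [0.0, -0.0, 0.0], [0.0, -0.0, 0.0], [0.0, -0.0, 0.0], [0.0, -0.0, 0.0], [0.0, -0.0, 0.0], [0.0, -0.0, 0.0]]
10 max 0.25
```

View pics/s3.png

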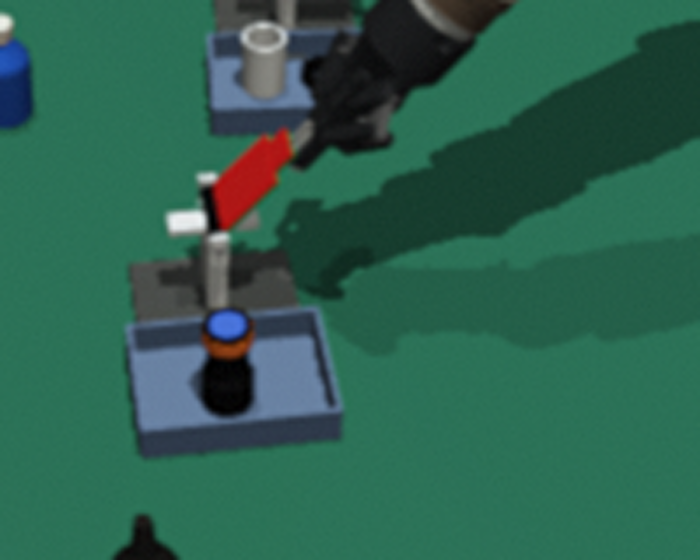

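Run:
```python
from path import *
def w(a):
    f=F(a,.066)+.003*bk; return (pose(f[0],-.003,f[1],p),1)
plan([w(a) for a in(54,61,69,77,85,93,101,109,117,125)])
```

```text
delta_pos [[-0.01, 0.08, 0.23], [-0.0, 0.2, 0.02], [-0.0, 0.22, 0.04], [-0.0, 0.22, 0.08], [-0.0, 0.2, 0.1], [-0.0, 0.19, 0.14], [-0.0, 0.17, 0.15], [-0.0, 0.14, 0.18], [-0.0, 0.12, 0.2], [-0.0, 0.09, 0.22]]
rotation [[-0.01, -0.0, 0.0], [0.0, -0.0, 0.0], [0.0, -0.0, 0.0], [0.0, -0.0, 0.0], [0.0, -0.0, 0.0], [0.0, -0.0, 0.0], [0.0, -0.0, 0.0], [0.0, -0.0, 0.0], [0.0, -0.0, 0.0], [0.0, -0.0, 0.0]]
10 max 0.23
```

Request:
play_rows:
  delta_pos:
    - [0,0.08,0.23]
    - [0,0.2,0.02]
    - [0,0.22,0.04]
    - [0,0.22,0.08]
    - [0,0.2,0.1]
    - [0,0.19,0.14]
    - [0,0.17,0.15]
    - [0,0.14,0.18]
    - [0,0.12,0.2]
    - [0,0.09,0.22]
  rotation:
    - [0,0,0]
    - [0,0,0]
    - [0,0,0]
    - [0,0,0]
    - [0,0,0]
    - [0,0,0]
    - [0,0,0]
    - [0,0,0]
    - [0,0,0]
    - [0,0,0]
  hand: [0,0,0,0,0,0,0,0,0,0]

```text
time: 10.35
ee_pos: [0.5714, 0.2138, 0.1399]
ee_rot: [0.204, 0.587, 0.741, 0.257]
force: [0.2, 0.3, 0.8]
finger_gap: 0.0
```

Run:
```python
from path import *
from cell import viewer
where()
d=viewer.get_image('side'); cv2.imwrite('pics/s4.png',cv2.resize(d['img'][220:380,260:460,::-1],None,fx=3.5,fy=3.5,interpolation=cv2.INTER_CUBIC))
def w(a):
    f=F(a,.066)+.003*bk; return (pose(f[0],-.003,f[1],p),1)
for a in range(125,180,5): print(a,(F(a,.066)+.003*bk).round(4))
```

```text
t 10.35 F u,v,z [ 0.0279 -0.0027  0.1289] pitch 0.903 head 0.23 q [ 0.41  0.19 -0.62  0.1  -0.11  0.14] force [0.2 0.3 0.8] gap 0.0
125 [0.0291 0.1313]
130 [0.0338 0.128 ]
135 [0.0381 0.1242]
140 [0.0456 0.1229]
145 [0.0579 0.1253]
150 [0.0664 0.1247]
155 [0.0692 0.1196]
160 [0.0716 0.1144]
165 [0.0736 0.109 ]
170 [0.075  0.1034]
175 [0.076  0.0977]
```

View pics/s4.png

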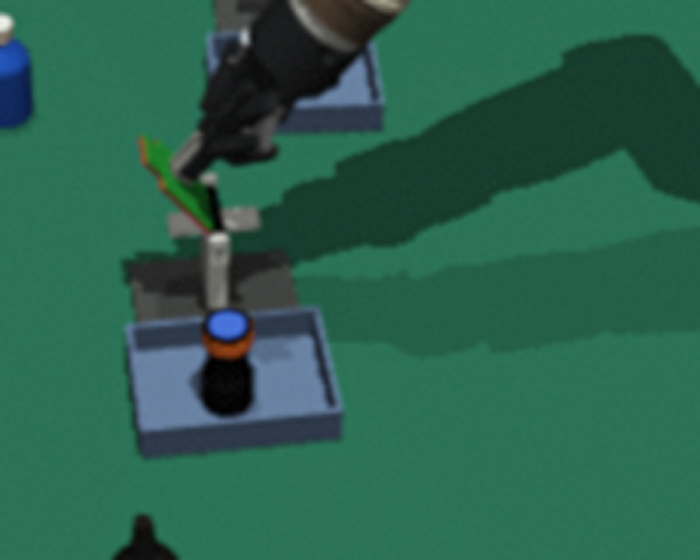

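Run:
```python
from path import *
plan([(pose(u,-.003,z,p),n) for u,z,n in((.040,.124,1),(.052,.121,1),(.062,.117,1),(.068,.112,1),(.071,.107,1),(.073,.102,1),(.073,.099,2),(.073,.099,2))])
```

```text
delta_pos [[-0.01, 0.16, 0.26], [0.0, 0.19, 0.25], [0.0, 0.13, 0.23], [0.0, 0.04, 0.19], [0.0, -0.02, 0.15], [0.0, -0.04, 0.13], [0.0, -0.02, 0.03], [0.0, -0.02, 0.03], [0.0, -0.0, -0.0], [0.0, -0.0, -0.0]]
rotation [[-0.02, 0.0, 0.0], [-0.0, 0.0, 0.0], [-0.0, 0.0, 0.0], [-0.0, 0.0, 0.0], [-0.0, 0.0, 0.0], [-0.0, 0.0, 0.0], [-0.0, 0.0, 0.0], [-0.0, 0.0, 0.0], [-0.0, 0.0, 0.0], [-0.0, 0.0, 0.0]]
10 max 0.26
```

Request:
play_rows:
  delta_pos:
    - [0,0.16,0.26]
    - [0,0.19,0.25]
    - [0,0.13,0.23]
    - [0,0.04,0.19]
    - [0,-0.02,0.15]
    - [0,-0.04,0.13]
    - [0,-0.02,0.03]
    - [0,-0.02,0.03]
    - [0,0,0]
    - [0,0,0]
  rotation:
    - [0,0,0]
    - [0,0,0]
    - [0,0,0]
    - [0,0,0]
    - [0,0,0]
    - [0,0,0]
    - [0,0,0]
    - [0,0,0]
    - [0,0,0]
    - [0,0,0]
  hand: [0,0,0,0,0,0,0,0,0,0]

```text
time: 11.65
ee_pos: [0.6142, 0.2239, 0.1108]
ee_rot: [0.204, 0.587, 0.741, 0.257]
force: [-0.5, 0.0, 0.1]
finger_gap: -0.0002
```

Run:
```python
from path import *
from cell import viewer
where()
d=viewer.get_image('side'); im=cv2.resize(d['img'][220:380,260:420,::-1],None,fx=3.7,fy=3.7,interpolation=cv2.INTER_CUBIC)
for th,c in((np.pi,(255,255,0)),(2.99,(255,0,255))):
    w=[flag(th,dd,yy,-.0025) for dd,yy in((0,.028),(.07,.028),(.07,.016),(.09,.016),(.09,-.016),(.07,-.016),(.07,-.028),(0,-.028))]
    cv2.polylines(im,[((proj('side',st(X0,Y0,YAW,w))+.5-[260,220])*3.7).astype(int)],True,c,1)
cv2.imwrite('pics/s5.png',im)
```

```text
t 11.65 F u,v,z [ 0.0719 -0.0027  0.0998] pitch 0.903 head 0.23 q [ 0.39  0.31 -0.55  0.05 -0.1   0.13] force [-0.5  0.   0.1] gap -0.0002
```

View pics/s5.png

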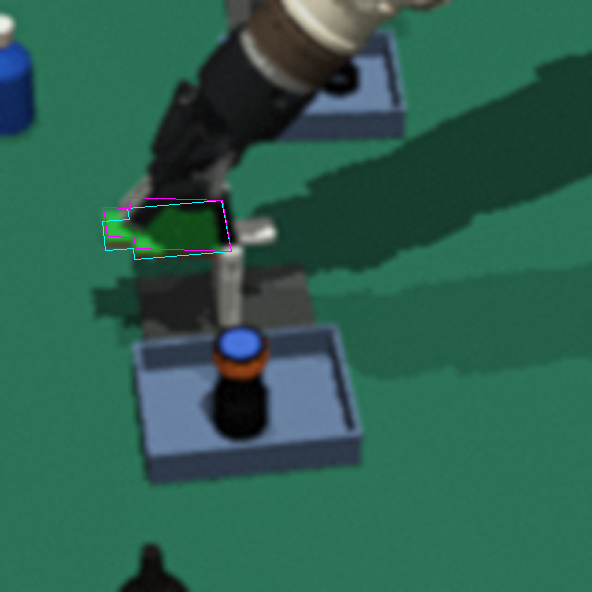

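Request:
play_rows:
  delta_pos:
    - [0,-0.015,0.02]
    - [0,-0.015,0.02]
    - [0,-0.015,0.02]
    - [0,0,0]
    - [0,0,0]
    - [0,0,0]
    - [0,0,0]
    - [0,0,0]
    - [0,0,0]
    - [0,0,0]
  rotation:
    - [0,0,0]
    - [0,0,0]
    - [0,0,0]
    - [0,0,0]
    - [0,0,0]
    - [0,0,0]
    - [0,0,0]
    - [0,0,0]
    - [0,0,0]
    - [0,0,0]
  hand: [0,0,0,0,0,0,0,0,0,0]

```text
time: 12.95
ee_pos: [0.6142, 0.2238, 0.1076]
ee_rot: [0.204, 0.587, 0.741, 0.256]
force: [0.1, -0.4, -0.9]
finger_gap: -0.0001
```

Run:
```python
from path import *
where()
```

```text
t 12.95 F u,v,z [ 0.072  -0.0027  0.0966] pitch 0.904 head 0.23 q [ 0.39  0.32 -0.55  0.04 -0.1   0.13] force [ 0.1 -0.4 -0.9] gap -0.0001
```

Still no stop force; another 3 mm.

Request:
play_rows:
  delta_pos:
    - [0,-0.015,0.02]
    - [0,-0.015,0.02]
    - [0,-0.015,0.02]
    - [0,0,0]
    - [0,0,0]
    - [0,0,0]
    - [0,0,0]
    - [0,0,0]
    - [0,0,0]
    - [0,0,0]
  rotation:
    - [0,0,0]
    - [0,0,0]
    - [0,0,0]
    - [0,0,0]
    - [0,0,0]
    - [0,0,0]
    - [0,0,0]
    - [0,0,0]
    - [0,0,0]
    - [0,0,0]
  hand: [0,0,0,0,0,0,0,0,0,0]

```text
time: 14.2
ee_pos: [0.6143, 0.2238, 0.1046]
ee_rot: [0.204, 0.587, 0.741, 0.257]
force: [0.1, -0.2, -0.5]
finger_gap: 0.0002
```

Run:
```python
from path import *
where()
```

```text
t 14.2 F u,v,z [ 0.072  -0.0027  0.0936] pitch 0.904 head 0.23 q [ 0.39  0.33 -0.55  0.03 -0.1   0.13] force [ 0.1 -0.2 -0.5] gap 0.0002
```

```bash
cat > snap.py <<'E'
import sys
from path import *
from cell import viewer
where()
d=viewer.get_image('side'); im=cv2.resize(d['img'][250:310,270:350,::-1],None,fx=9,fy=9,interpolation=cv2.INTER_CUBIC)
for th,c in((np.pi,(255,255,0)),(2.99,(255,0,255))):
    w=[flag(th,dd,yy,-.0025) for dd,yy in((0,.028),(.07,.028),(.07,.016),(.09,.016),(.09,-.016),(.07,-.016),(.07,-.028),(0,-.028))]
    cv2.polylines(im,[((proj('side',st(X0,Y0,YAW,w))+.5-[270,250])*9).astype(int)],True,c,1)
cv2.imwrite(f'pics/{sys.argv[1]}.png',im)
E
python3 snap.py s6
```

```text
t 14.2 F u,v,z [ 0.072  -0.0027  0.0936] pitch 0.904 head 0.23 q [ 0.39  0.33 -0.55  0.03 -0.1   0.13] force [ 0.1 -0.2 -0.5] gap 0.0002
```

View pics/s6.png

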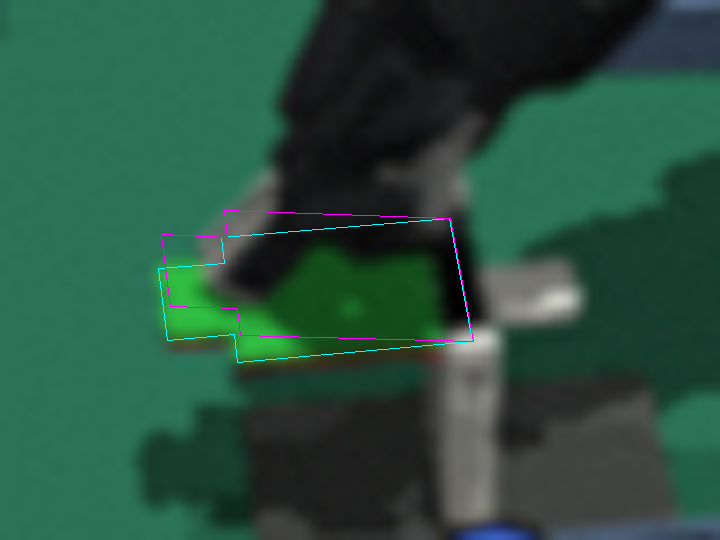

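Request:
play_rows:
  delta_pos:
    - [0,0,-0.15]
    - [0,0.05,-0.25]
    - [0,0.1,-0.4]
    - [0,0.1,-0.4]
    - [0,0.1,-0.4]
    - [0,0.1,-0.4]
    - [0,0,-0.4]
    - [0,0,-0.4]
    - [0,0,0]
    - [0,0,0]
  rotation:
    - [0,0,0]
    - [0,0,0]
    - [0,0,0]
    - [0,0,0]
    - [0,0,0]
    - [0,0,0]
    - [0,0,0]
    - [0,0,0]
    - [0,0,0]
    - [0,0,0]
  hand: [0,0,0,0,0,0,0,0,0,0]

```text
time: 15.5
ee_pos: [0.5605, 0.2112, 0.2035]
ee_rot: [0.203, 0.587, 0.741, 0.256]
force: [0.2, 0.6, 0.0]
finger_gap: 0.0002
```

```bash
python3 snap.py s7
python3 - <<'E'
from cell import viewer
import cv2
d=viewer.get_image('side'); cv2.imwrite('pics/s7full.png',d['img'][150:430,200:480,::-1].repeat(2,0).repeat(2,1))
E
```

```text
t 15.5 F u,v,z [ 0.0167 -0.0027  0.1925] pitch 0.904 head 0.23 q [ 0.42  0.08 -0.55  0.29 -0.11  0.15] force [0.2 0.6 0. ] gap 0.0002
```

View pics/s7.png

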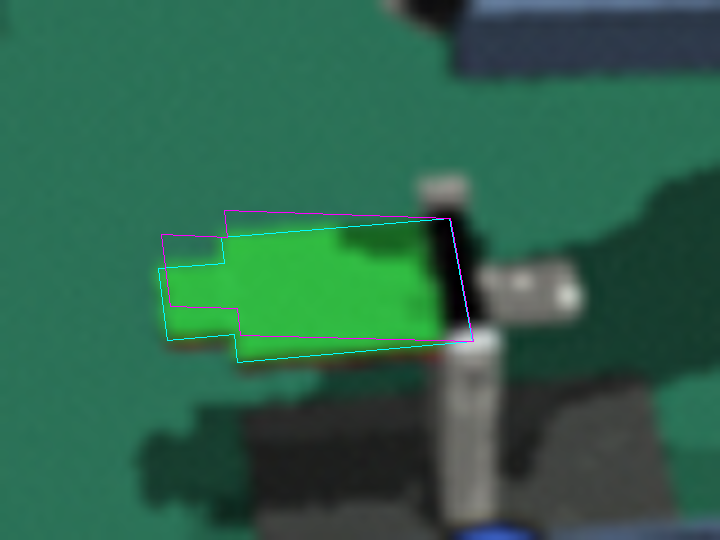

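View pics/s7full.png

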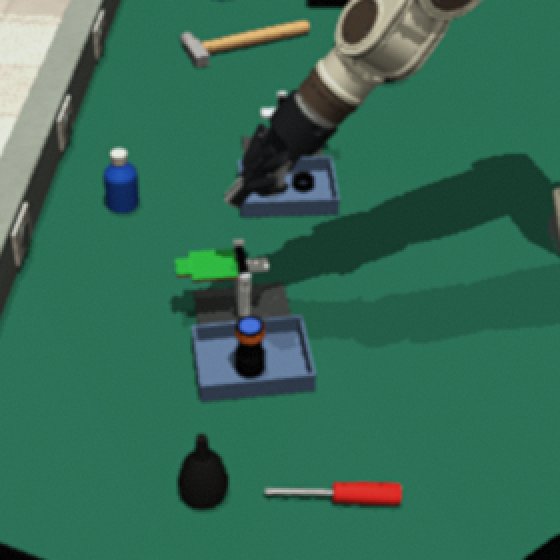

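```bash
python3 -c "
from cell import r
print(r.close_job())"
```

```text
the job is handed in; nothing more can be done
None
```

The red flag at the finished monocular's tray is now flat on the far side, green up, and I handed the job in at about 15.6 s of the 48 s.

I put the closed fingertips under its free end and pushed it up and over the pivot. I then eased it down in 3 mm steps and backed off. Nothing was gripped or lifted.

- **Flag angle:** in the last side picture the green plate lies on the outline I drew for fully flat, and clearly below the outline for the 2.99 rad limit. I judged this by eye and got no number for the angle. I never felt it reach the stop.
- **Force:** every reading at the end of a move stayed around 1 N, in line with a light push. I have no readings from within the moves.
- **Other things:** the monocular, tube, eyepiece, bottle, hammer, blower and screwdriver look where they were, and the gripper is clear of the station. I compared them by eye and did not measure them.
- **Not checked at the end:** in the last side picture the other flag was hidden behind the arm and the swab cup was out of view. The gripper never came near either one.
- **What disagreed:** the fingertips seemed a few millimetres shorter than stated, so I allowed for that in the push. One move, tried at a shallower tool angle, stopped at joint 3's limit short of its target and touched nothing; I used a steeper angle after that.

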